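Find the stamped parts crate and push it to the dispatch strip

TASK

One of the two small wooden crates is stamped underneath with a ring and an arrow. With the fingers, tip the left crate to the right about its right-hand edge, past 60 degrees, for a moment so that its underside shows, and let it back upright; then tip the right crate to the right in the same way and let it back; then push the stamped one away from you until its far side lies flush against the wooden strip on the bench. Leave the other crate upright where it was, never lift a crate off the bench, and do not shift the solder spool, tape roll or mug.

Things in the scene. Friction and masses are not known exactly. Their poses are not given: they have to be found in the camera images.
- crate_a: one of two like open parts crates of light wood, 105 (its x) x 140 (its y) x 90 mm high, 6 mm walls, on two 5 mm cork-faced skids that do not slip easily, about 0.4 kg, nearly all of it in the floor board; origin at the centre of the underside, x towards its right side, y away from the robot, z up. One crate stands left (y > 0), one right; which of them is stamped changes
- crate_b: the other crate, the same in size, look and axes. Either crate, pushed to the right in the upper half of its left wall, tips about its lower right edge with little sliding; it falls back upright if let go below about 65 degrees; past about 75 it falls on its right side and lies there until its upper edge is pushed back
- crate_a_left (a point): middle of crate_a's lower left edge (its -x side), at bench height when it stands; 105 mm from the right edge
- crate_a_right (a point): middle of crate_a's lower right edge (its +x side)
- crate_a_far (a point): middle of crate_a's lower far edge (its +y side), 70 mm from its origin; the side that goes against the strip
- crate_b_left (a point): middle of crate_b's lower left edge, as for crate_a
- crate_b_right (a point): middle of crate_b's lower right edge
- stamp (a point): centre of the stamp, a dark ring 68 mm across with an arrow in it, on the underside of the stamped crate, 4 mm above its lowest face and in the middle of it; the other crate's underside is bare
- strip: dispatch line: flat wooden strip 400 x 45 x 9 mm fixed on the bench behind the crates, running left to right; origin at the centre of its underside, its x along its length, its y towards the robot; its near edge is at y = +22 mm
- spool: solder spool 56 mm across, 40 mm high, standing loose before the gap between the crates; origin at the centre of its underside
- tape: roll of clear tape 90 mm across, 48 mm high, loose, left of the crates; origin at the centre of its underside
- cup: mug 81 x 113 mm with its handle, 101 mm high, loose, right of the crates; origin at the centre of its underside

How it is judged:
By the outcome, as a careful person would: the job done as asked, in the order asked, and still so for the second after the job is handed in, with the robot touching nothing.
It also fails if it takes over 72 s, if anything falls off the work surface, if the arm or the gripper's body presses on something with over 40 N, if the wrist force passes 120 N, or if a joint passes its speed limit or range.

ROBOT

A 6-joint arm with a two-finger parallel gripper is mounted at the origin on a cart in front of the work surface, level with it; the furniture and walls round the work are solid. World frame = base frame: x ahead of the robot, y to its left, z up, the work surface at z = 0. Lengths are in m, angles in rad, forces in N, time in s.
With the tool pointing down it reaches from about 0.3 to 0.95 m from the base axis. Payload 3.1 kg.
Tool frame: the origin (TCP) lies at the very end of the fingers, on their centre line; the grasp point (between the pads) lies 19 mm behind it; z points along the fingers, y is the line along which they close (so a half turn about z gives the same grasp; the last joint's range is limited). The gripper opens to 85 mm and grips with 20 to 120 N. Pads are 22 mm wide; open, the fingers measure 114 mm over their backs; the gripper's body (76 mm by 85 mm) begins 54 mm behind the grasp point. The pads swing forward as they close: fully open they stand 13 mm farther back than shut.
Start: joints at [1.251, 0.308, 1.634, -0, 1.2, -0.07], TCP at [0.155, 0.606, 0.231] pointing down, gripper open.
Joint ranges: [-3.06, 3.06], [-0.79, 1.96], [0.05, 2.63], [-1.19, 4.34], [0.05, 2.64], [-2.94, 2.94]. Speed limits (rad/s): [2.79, 2.79, 3.14, 3.14, 3.14, 3.14].

INTERFACE

Orientations are given as a rotation vector (axis times angle).
In Python, from plant import manip, imaging gives the robot as it stands. The module is installed in compiled form; this text tells all that it offers.
- The arm moves only by the tool send_rows, never from a script. Its arguments are lists of equal length, an entry for each row: "travel": the shift along the tool's x, y, z in units of 25 mm (1.0 is 25 mm), a list of three; "turn": the turn about the tool's z in units of 8 degrees (1.0 is 8 degrees). In form: {"travel": [[dx, dy, dz], ...], "turn": [turn, ...]}. A call has 1 to 12 rows; each row shifts and turns the commanded pose from where the row before left it, along the tool's axes as they then stand; what a row does not reach is not made up. A row lasts 1/8 s, in which the tool goes at most 62.5 mm and 10.7 degrees, less where a joint would pass 70% of its speed; a pose out of reach is approached as far as the arm can. A call is refused whole if a number of a shift passes 1 or a number of a turn 1, either way. A call with a gripper value outside its range is refused whole. "jaw" is the gripper's target within -1 to 1 (fully open at 1, half-way at 0, shut at -1), set as the call begins (left out, the last holds). The fingers move at their own pace and stop on an object; "newtons" is the grip in N (left out, the last holds). Time passes only in rows, so rows that do not move let the fingers close. It gives the time, the measured TCP pose, the force, the opening and the grip force at its end, in the units of the state.
- manip.state(): the state, without advancing time (a new reading comes with each control period).
- imaging.camera(name): name is "scene" or "top" or "wrist"; returns the picture (400x640x3 uint8, red, green, blue); there is no depth.
- imaging.calibration(name): a dict with "fx", "fy", "cx", "cy" (pixels), "eye" and "orientation" of the camera in the world; the wrist camera has in their place "mount" (4x4, takes a point from camera to tool coordinates, whose origin is the TCP and whose axes are the flange's). Camera axes: x right, y down, z forward; pixel columns grow to the right and rows downward; lengths in m; the calibration is good to about 2 mm. A picture is of the moment at which its call begins: read the wrist's pose just before it. calibration takes no time and is no camera call.
- manip.close_job(): hands the job in; it is judged then, once.
The state is a dict: "t": time; "joint_positions": joint angles; "dq": joint speeds; "effort": joint torques, N m; "tcp_pos": TCP position; "eef_rot": TCP orientation; "force": force on the tool from outside, world axes, zero at the start; "wrist_torque": the same for the moment, N m; "finger_gap": finger opening in m; "finger_force": force on a finger pad.
Only numpy, scipy, OpenCV 4.12 (cv2) and the standard library are available. Lean on these libraries where they do the work, as an engineer would, in place of code of your own. Each camera call takes 0.05 s, during which the arm holds its last target. There are 200 camera calls.

## Working session

There is one attempt and no reset: what is moved stays moved. The work goes in short steps, Python scripts to look and compute and a tool call to move; the robot and the scene stay as the last step left them, time stands still between calls to the robot, and variables do not carry over. Pictures are saved under pics/ and viewed, at most 10 in all, crops included, and the job is handed in when it is done.

Besides the shell and the picture viewer there is one more tool, called after "Request:" as name(argument=value, ...) on one line, values as JSON. send_rows: Moves the arm, as the interface text tells. Its arguments: {"type":"object","properties":{"travel":{"type":"array","items":{"type":"array","items":{"type":"number"}}},"turn":{"type":"array","items":{"type":"number"}},"jaw":{"type":"number"},"newtons":{"type":"number"}},"required":["travel","turn"]}

```bash
mkdir -p pics
python3 - <<'E'
from plant import manip, imaging
import cv2, numpy as np
for n in ("scene","top"):
    im=imaging.camera(n); cv2.imwrite(f"pics/{n}0.png",im[:,:,::-1]); c=imaging.calibration(n); print(n,c)
s=manip.state(); print(s)
E
```

```text
scene {'fx': 433.44030326073795, 'fy': 433.44030326073795, 'cx': 320.1592370326131, 'cy': 193.58232139639384, 'eye': array([-0.24420309, -1.01939728,  0.64232361]), 'orientation': array([-1.9311282 ,  0.63787744, -0.41609612])}
top {'fx': 365.39734734453583, 'fy': 365.39734734453583, 'cx': 319.6350188308019, 'cy': 203.01436466691956, 'eye': array([0.41223026, 0.02348366, 1.17940192]), 'orientation': array([-2.20262355,  2.14591242, -0.14696852])}
{'t': 0.1, 'joint_positions': array([ 1.25130292e+00,  3.08940616e-01,  1.63505590e+00, -4.04459262e-05,
        1.19968852e+00, -6.96932470e-02]), 'dq': array([-0.00032382, -0.00322784, -0.0029848 ,  0.00057152,  0.00125754,
        0.00034443]), 'effort': array([-8.45687809e-04, -4.16408014e+01, -2.77644110e+01, -7.18742467e-05,
        3.97117852e-03, -6.11336944e-06]), 'tcp_pos': array([0.15430684, 0.60488638, 0.23014938]), 'eef_rot': array([-0.39129685, -3.11675648,  0.00323575]), 'force': array([ 0.00857345, -0.01752903,  0.04206748]), 'wrist_torque': array([-0.02746119, -0.00814718, -0.03219473]), 'finger_force': 0.0, 'finger_gap': 0.08552989114031193}
```

View pics/scene0.png

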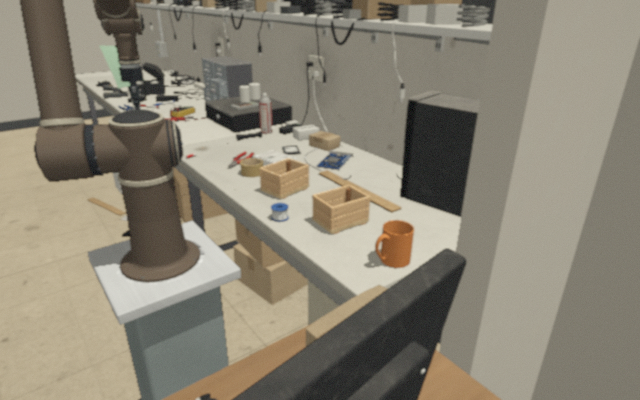

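View pics/top0.png

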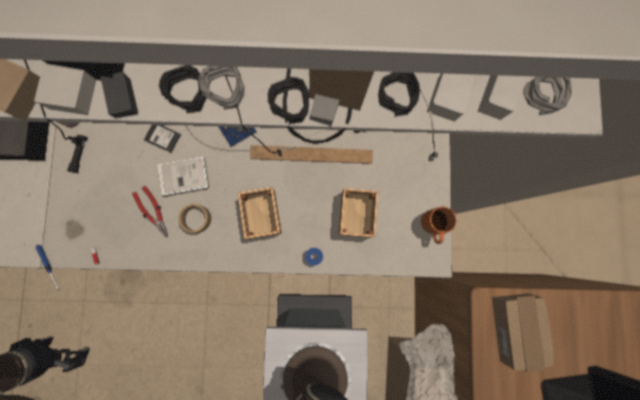

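The scene view shows both crates, with the spool in front, the tape on the left, the mug on the right and the strip behind. In the top view the left crate is at about (259,214), the right crate (359,214), strip (311,155), spool (313,257), tape (194,219) and mug (438,222).

```bash
cat > h.py <<'E'
import numpy as np, cv2
from scipy.spatial.transform import Rotation as R
from plant import manip, imaging
def cal(n,s=None):
    c=imaging.calibration(n)
    if n=="wrist":
        s=s or manip.state(); T=np.eye(4); T[:3,:3]=R.from_rotvec(s["eef_rot"]).as_matrix(); T[:3,3]=s["tcp_pos"]
        M=T@c["mount"]; return c,M[:3,:3],M[:3,3]
    return c,R.from_rotvec(c["orientation"]).as_matrix(),np.array(c["eye"])
def pt(n,u,v,z,s=None):
    c,Rm,e=cal(n,s); d=Rm@[(u-c["cx"])/c["fx"],(v-c["cy"])/c["fy"],1]
    return e+d*(z-e[2])/d[2]
def px(n,p,s=None):
    c,Rm,e=cal(n,s); q=Rm.T@(np.array(p)-e); return np.array([c["fx"]*q[0]/q[2]+c["cx"],c["fy"]*q[1]/q[2]+c["cy"]])
E
python3 - <<'E'
from h import *
im=cv2.imread("pics/top0.png")[135:275,225:465]
cv2.imwrite("pics/c1.png",cv2.resize(im,None,fx=3.333,fy=3.333,interpolation=cv2.INTER_CUBIC))
im=cv2.imread("pics/scene0.png")[150:270,230:430]
cv2.imwrite("pics/c2.png",cv2.resize(im,None,fx=4,fy=4,interpolation=cv2.INTER_CUBIC))
E
```

```text
(no output)
```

View pics/c1.png

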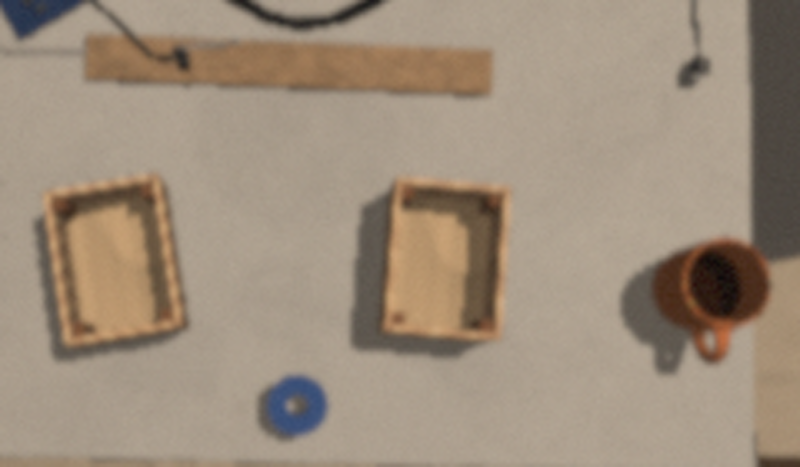

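View pics/c2.png

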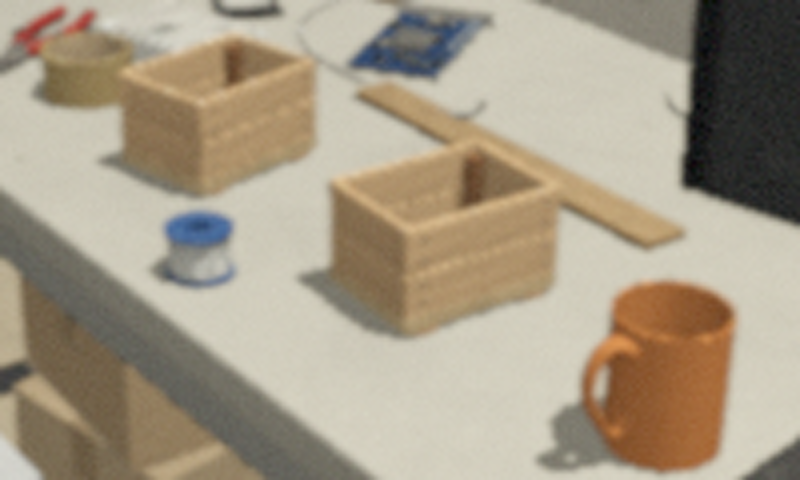

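Crop c1, corner pixels in crop coordinates:

| Item | Corners or centre |
|---|---|
| Left crate rim | (43,190), (157,175), (187,328), (65,348) |
| Right crate rim | (397,178), (511,187), (497,340), (383,332) |
| Strip near edge | (86,80) to (491,95) |
| Spool | (296,405) |
| Mug rim | (728,285) |
| Mug handle end | (712,358) |

Crop c2 shows the same layout, with the stamps hidden.

Run:
```python
from h import *
np.set_printoptions(precision=4,suppress=True)
f=lambda p,z: pt("top",225+(p[0]+.5)/3.333-.5,135+(p[1]+.5)/3.333-.5,z)
for nm,c in (("L",[(43,190),(157,175),(187,328),(65,348)]),("R",[(397,178),(511,187),(497,340),(383,332)])):
    P=np.array([f(p,.09)[:2] for p in c]); print(nm,P.tolist(),"c",P.mean(0))
    print(" sizes",[np.linalg.norm(P[i]-P[(i+1)%4]) for i in range(4)])
    fy=P[0]+P[1]-P[2]-P[3]; print(" yaw of far axis deg",np.degrees(np.arctan2(fy[1],fy[0])))
    rx=P[1]+P[2]-P[0]-P[3]; print(" yaw from x axis", np.degrees(np.arctan2(rx[1],rx[0]))+90)
a,b=f((86,80),.009),f((491,95),.009); print("strip near",a,b,np.linalg.norm(a-b), np.degrees(np.arctan2(*(a-b)[[0,1]])))
a,b=f((86,36),.009),f((491,51),.009); print("strip far",a,b)
print("spool",f((296,405),.04),"mug",f((728,285),.1),"handle",f((712,358),.06), "tape",pt("top",194,219,.048))
print("bench near edge",pt("top",330,275,0),"right edge",pt("top",450,220,0))
R0=R.from_rotvec(manip.state()["eef_rot"]).as_matrix(); print(R0)
print(imaging.calibration("wrist"))
```

```text
L [[0.5626091606404195, 0.2465917291041399], [0.5791427449106007, 0.1450301649261955], [0.4423275075337953, 0.11301548084500723], [0.42192444342350005, 0.22019103872949097]] c [0.5015 0.1812]
 sizes [np.float64(0.10289854579676966), np.float64(0.14051102866070656), np.float64(0.1091003447883605), np.float64(0.14314044191165085)]
 yaw of far axis deg 11.887537300757867
 yaw from x axis 10.034779892816786
R [[0.5825814031277745, -0.07180171082587794], [0.5772769612946919, -0.17554346210572527], [0.4386696945645337, -0.16391934394595242], [0.44321046785082896, -0.06169086956535507]] c [ 0.5104 -0.1182]
 sizes [np.float64(0.1038772740389844), np.float64(0.13909383348444163), np.float64(0.10232927047634992), np.float64(0.1397372058936561)]
 yaw of far axis deg -4.470828676795841
 yaw from x axis -2.736610386741191
strip near [0.6833 0.2268 0.009 ] [ 0.6803 -0.17    0.009 ] 0.39681872214348285 0.4248294750431111
strip far [0.7272 0.2288 0.009 ] [ 0.7246 -0.1696  0.009 ]
spool [0.3752 0.0138 0.04  ] mug [ 0.4927 -0.3693  0.1   ] handle [ 0.4279 -0.368   0.06  ] tape [0.4798 0.3842 0.048 ]
bench near edge [ 0.3159 -0.0407  0.    ] right edge [ 0.5013 -0.4284  0.    ]
[[-0.969   0.2472 -0.0006]
 [ 0.2472  0.969  -0.002 ]
 [ 0.0001 -0.0021 -1.    ]]
{'fx': 306.44236213987523, 'fy': 306.44236213987523, 'cx': 316.14695288368557, 'cy': 200.5497360972727, 'mount': array([[-0.0011, -0.9546, -0.2979,  0.0763],
       [ 1.    , -0.0009, -0.0011,  0.    ],
       [ 0.0008, -0.2979,  0.9546, -0.143 ],
       [ 0.    ,  0.    ,  0.    ,  1.    ]])}
```

Request:
send_rows(travel=[[0, 0, 0], [0, 0, 0], [0, 0, 0], [0, 0, 0], [0, 0, 0], [0, 0, 0], [0, 0, 0], [0, 0, 0], [-1, 0.7, 0], [-1, 0.7, 0], [-1, 0.7, 0], [-1, 0.7, 0]], turn=[1, 1, 1, 1, 1, 1, 1, 1, 0.1, 0, 0, 0], jaw=-1)

```text
t: 1.6
tcp_pos: [0.2428, 0.5198, 0.2307]
eef_rot: [2.0, 2.422, -0.002]
force: [0.5, 0.1, -0.0]
finger_gap: 0.0
finger_force: 0.0
```

Request:
send_rows(travel=[[-1, 0.7, 0], [-1, 0.7, 0], [-1, 0.7, 0], [-1, 0.7, 0], [-1, 0.7, 0], [-1, 0.7, 0], [-1, 0.7, 0], [-1, 0.7, 0], [0, 0, 0], [0, 0, 0]], turn=[0, 0, 0, 0, 0, 0, 0, 0, 0, 0])

```text
t: 2.85
tcp_pos: [0.4171, 0.3511, 0.2309]
eef_rot: [-2.001, -2.421, 0.001]
force: [-0.7, 0.8, -0.0]
finger_gap: -0.0003
finger_force: 0.0
```

Request:
send_rows(travel=[[-1, 0.5, 0], [-1, 0.5, 0.6], [-1, 0.5, 0.8], [-1, 0.5, 1], [0, 0, 1], [0, 0, 1], [0, 0, 1], [0, 0, 0.8], [0, 0, 0], [0, 0, 0]], turn=[0, 0, 0, 0, 0, 0, 0, 0, 0, 0])

```text
t: 4.1
tcp_pos: [0.4859, 0.2631, 0.0769]
eef_rot: [1.999, 2.423, 0.002]
force: [-0.6, -0.9, -0.8]
finger_gap: 0.0002
finger_force: 0.0
```

Run:
```python
from h import *
s=manip.state(); print(s["tcp_pos"],s["force"])
a=imaging.camera("wrist"); b=imaging.camera("top")[135:275,225:425]
im=np.vstack([cv2.resize(a,(480,300)),cv2.resize(b,(428,300),interpolation=cv2.INTER_CUBIC)[:, :428].copy() if 0 else np.pad(cv2.resize(b,(428,300),interpolation=cv2.INTER_CUBIC),((0,0),(0,52),(0,0)))])
cv2.imwrite("pics/w1.png",im[:,:,::-1])
```

```text
[0.4858768  0.26309384 0.0769426 ] [-0.57817087 -0.89922167 -0.84435222]
```

View pics/w1.png

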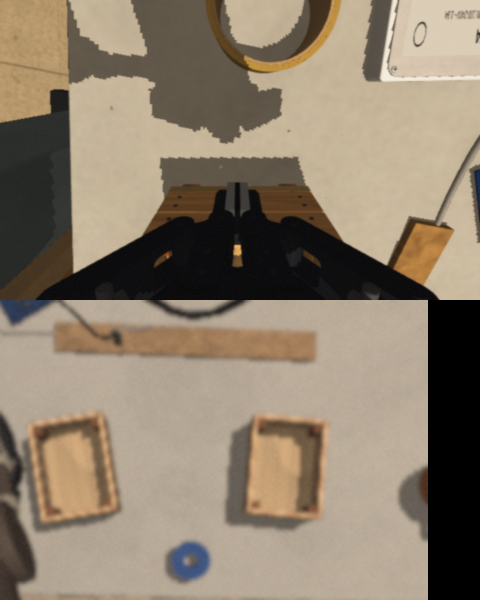

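The wrist view shows the closed fingers centred on the left crate's left wall, with skid ends at its near and far bottom corners. The top view shows both crates as before. I'll begin the tip.

Request:
send_rows(travel=[[-0.4, 0, 0], [-0.4, 0, 0], [-0.3, 0, -0.3], [-0.3, 0, -0.3], [-0.34, 0, -0.28], [-0.34, 0, -0.28], [-0.39, 0, -0.22], [-0.39, 0, -0.22], [-0.43, 0, -0.16], [-0.43, 0, -0.16], [0, 0, 0]], turn=[0, 0, 0, 0, 0, 0, 0, 0, 0, 0, 0])

```text
t: 5.58
tcp_pos: [0.5038, 0.1699, 0.1246]
eef_rot: [2.002, 2.42, 0.001]
force: [0.6, 1.5, 1.8]
finger_gap: 0.0001
finger_force: 1.5
```

```bash
cat > snap.py <<'E'
import sys
from h import *
s=manip.state(); print(s["t"],s["tcp_pos"].round(4),s["force"].round(2))
a=imaging.camera("wrist"); b=imaging.camera("scene")[130:270,220:430]
im=np.vstack([cv2.resize(a,(480,300)),np.pad(cv2.resize(b,(450,300),interpolation=cv2.INTER_CUBIC),((0,0),(0,30),(0,0)))])
cv2.imwrite(f"pics/{sys.argv[1]}.png",im[:,:,::-1])
E
python3 snap.py t40
```

```text
5.575 [0.5038 0.1699 0.1246] [0.6  1.54 1.78]
```

View pics/t40.png

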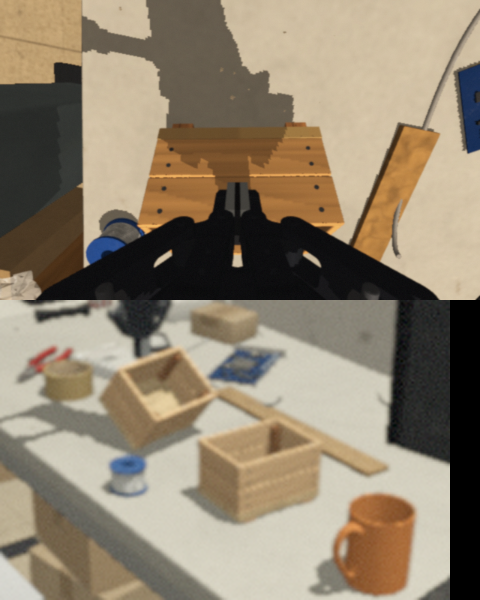

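At about 40°, the wrist view shows the left wall face under the fingers at (240,190), and the scene view shows the left crate tipped right on its edge. Continuing to about 65°.

Request:
send_rows(travel=[[-0.44, 0, -0.08], [-0.44, 0, -0.08], [-0.44, 0, 0.02], [-0.44, 0, 0.02], [-0.23, 0, 0.03], [-0.23, 0, 0.03], [0, 0, 0], [0, 0, 0]], turn=[0, 0, 0, 0, 0, 0, 0, 0])

```text
t: 6.68
tcp_pos: [0.515, 0.1148, 0.1271]
eef_rot: [1.999, 2.42, 0.0]
force: [0.3, -1.3, 7.9]
finger_gap: 0.0002
finger_force: 3.6
```

```bash
python3 snap.py t65
```

```text
6.675 [0.515  0.1148 0.1271] [ 0.3  -1.27  7.88]
```

View pics/t65.png

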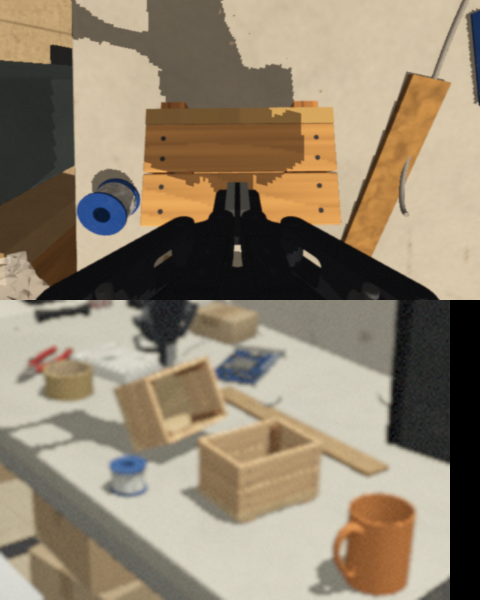

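At about 65° the wrist view shows the wall face under the fingers, and the underside is not visible from above. The crate has passed 60°, but no camera can see its underside at this angle. I'll ease it just over balance so it rests on its side, which is recoverable, and look from the left.

Request:
send_rows(travel=[[-0.25, 0, 0.03], [-0.25, 0, 0.06], [-0.25, 0, 0.08], [-0.25, 0, 0.1], [-0.25, 0, 0.1], [0, 0, 0], [0, 0, 0], [0, 0, -0.8], [0.8, 0, -0.8], [1, 0, 0], [1, 0, 0]], turn=[0, 0, 0, 0, 0, 0, 0, 0, 0, 0, 0])

```text
t: 8.15
tcp_pos: [0.5056, 0.155, 0.1562]
eef_rot: [-2.0, -2.422, 0.002]
force: [0.1, 0.4, -0.0]
finger_gap: 0.0002
finger_force: 0.0
```

```bash
python3 snap.py fall
```

```text
8.15 [0.5056 0.155  0.1562] [ 0.08  0.42 -0.01]
```

View pics/fall.png

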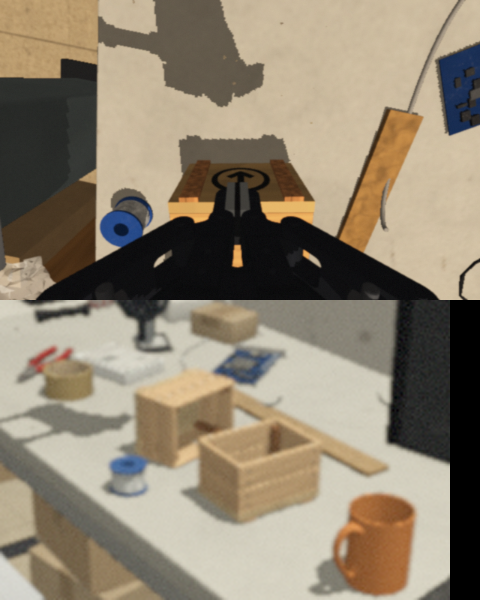

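The wrist view shows the stamp, a ring with an arrow at (240,182), on the left crate's underside. The scene view shows that crate lying on its right side. I'll push its upper edge back from the right.

Request:
send_rows(travel=[[-1, 0, 0], [-1, 0, 0], [-1, 0, 0], [-1, 0, 0], [-1, 0, 0], [-1, 0, 0], [0, 0, 0.8], [0, 0, 0.9], [0, 0, 0.86], [0, 0, 0], [0.4, 0, 0], [0.4, 0, 0]], turn=[0, 0, 0, 0, 0, 0, 0, 0, 0, 0, 0, 0])

```text
t: 9.75
tcp_pos: [0.5317, 0.0272, 0.0936]
eef_rot: [2.0, 2.421, 0.002]
force: [0.5, -2.4, 1.1]
finger_gap: -0.0002
finger_force: 0.7
```

Request:
send_rows(travel=[[0.25, 0, 0], [0.25, 0, 0], [0.25, 0, 0], [0.25, 0, 0], [0.2, 0, 0], [0.2, 0, 0], [0.2, 0, 0], [0, 0, 0], [0, 0, 0], [0, 0, 0]], turn=[0, 0, 0, 0, 0, 0, 0, 0, 0, 0])

```text
t: 11.0
tcp_pos: [0.5235, 0.0659, 0.0925]
eef_rot: [2.001, 2.422, -0.0]
force: [-0.2, -0.7, 0.2]
finger_gap: 0.0
finger_force: 0.0
```

Run:
```python
from h import *
s=manip.state(); print(s["t"],s["tcp_pos"].round(4),s["force"].round(2))
a=imaging.camera("top")[135:275,225:465]; b=imaging.camera("scene")[130:270,220:430]
im=np.vstack([cv2.resize(a,(600,350),interpolation=cv2.INTER_CUBIC),np.pad(cv2.resize(b,(375,250),interpolation=cv2.INTER_CUBIC),((0,0),(0,225),(0,0)))])
cv2.imwrite("pics/back.png",im[:,:,::-1])
```

```text
11.0 [0.5235 0.0659 0.0925] [-0.24 -0.72  0.24]
```

View pics/back.png

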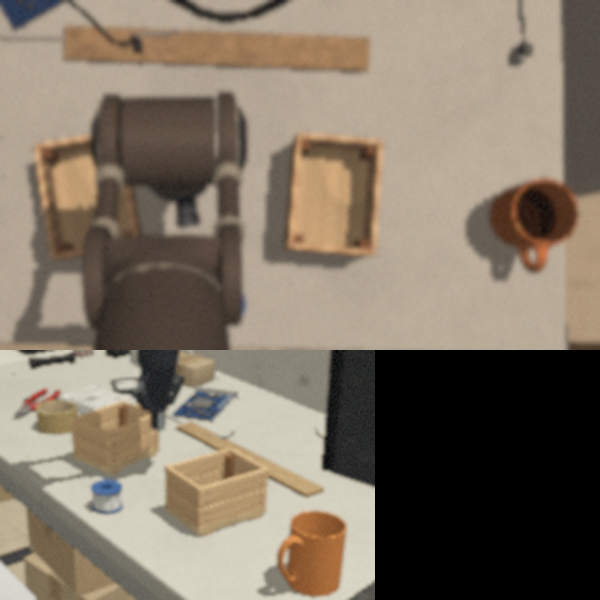

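The top and scene views show the left crate upright again at nearly its old place, with its left rim corners at (38,145) and (50,257). The right crate, spool and mug have not moved. Next is the right crate.

Request:
send_rows(travel=[[0, 0, 0], [0, 0, 0], [-0.9, 0, 0], [-0.9, 0, 0], [-0.9, 0, 0], [-0.9, 0, 0.3], [-0.44, -0.06, 0.32], [0, 0, 0], [0, 0, 0]], turn=[0.9, 0.91, 0, 0, 0, 0, 0, 0, 0])

```text
t: 12.22
tcp_pos: [0.5156, -0.0341, 0.077]
eef_rot: [-2.29, -2.151, -0.0]
force: [-0.6, 0.4, 0.6]
finger_gap: -0.0001
finger_force: 0.0
```

Request:
send_rows(travel=[[-0.42, 0, 0], [-0.42, 0, 0], [-0.3, 0, -0.3], [-0.3, 0, -0.3], [-0.34, 0, -0.28], [-0.34, 0, -0.28], [-0.39, 0, -0.22], [-0.39, 0, -0.22], [-0.43, 0, -0.16], [-0.43, 0, -0.16], [0, 0, 0]], turn=[0, 0, 0, 0, 0, 0, 0, 0, 0, 0, 0])

```text
t: 13.6
tcp_pos: [0.5101, -0.1296, 0.1254]
eef_rot: [2.29, 2.148, 0.0]
force: [-0.2, 1.5, 1.6]
finger_gap: -0.0002
finger_force: 1.4
```

Request:
send_rows(travel=[[-0.44, 0, -0.08], [-0.44, 0, -0.08], [-0.44, 0, 0.0], [-0.44, 0, 0.0], [-0.23, 0, 0.02], [-0.23, 0, 0.02], [0, 0, 0], [0, 0, 0]], turn=[0, 0, 0, 0, 0, 0, 0, 0])

```text
t: 14.6
tcp_pos: [0.5064, -0.1838, 0.128]
eef_rot: [2.29, 2.151, 0.0]
force: [0.1, 0.1, 4.4]
finger_gap: -0.0002
finger_force: 1.7
```

```bash
python3 snap.py r65
python3 - <<'E'
from h import *
from scipy.optimize import brentq
p=manip.state()["tcp_pos"]; P=np.array([.5071,-.1706]); ux=np.array([-.0628,-.998])
x=(p[:2]-P)@ux+.011; print(x, np.degrees(brentq(lambda t:-x*np.cos(t)+p[2]*np.sin(t)-.105,0.2,1.5)))
E
```

```text
14.6 [ 0.5064 -0.1838  0.128 ] [0.07 0.06 4.35]
0.024077597534597393 64.3235936741148
```

View pics/r65.png

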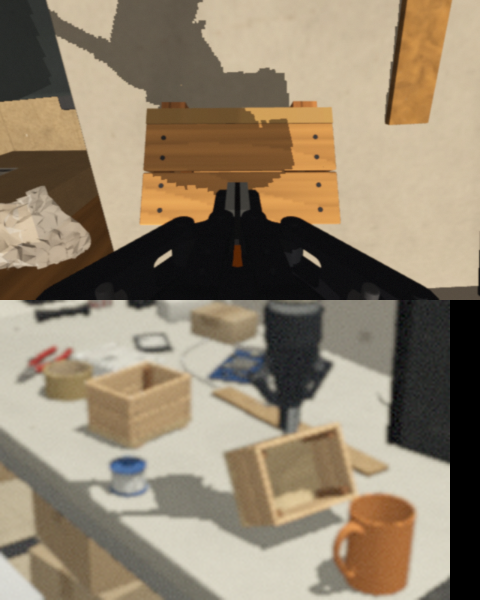

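At about 64° the scene view shows the right crate tipped with its open side towards the camera and well clear of the mug. The left crate stands upright. I'll add a small nudge, then lower it back along the arc.

Request:
send_rows(travel=[[-0.12, 0, 0.0], [0, 0, 0], [0.2, 0, -0.03], [0.3, 0, -0.02], [0.44, 0, 0], [0.44, 0, 0], [0.44, 0, 0.08], [0.44, 0, 0.08], [0.43, 0, 0.16], [0.43, 0, 0.16], [0.39, 0, 0.22], [0.39, 0, 0.22]], turn=[0, 0, 0, 0, 0, 0, 0, 0, 0, 0, 0, 0])

```text
t: 16.2
tcp_pos: [0.5118, -0.0879, 0.106]
eef_rot: [-2.289, -2.149, -0.001]
force: [-1.4, 3.7, 2.8]
finger_gap: -0.0
finger_force: 2.2
```

Request:
send_rows(travel=[[0.34, 0, 0.27], [0.34, 0, 0.27], [0.3, 0, 0.28], [0.3, 0, 0.28], [0.6, 0, 0], [0.6, 0, 0], [0, 0, -1], [0, 0, -1], [0, 0, -1], [0, 0, -0.5]], turn=[0, 0, 0, 0, 0, 0, 0, 0, 0, 0])

```text
t: 17.45
tcp_pos: [0.5175, -0.0274, 0.1683]
eef_rot: [2.287, 2.149, 0.004]
force: [0.1, 0.3, 1.0]
finger_gap: -0.0
finger_force: 0.0
```

Request:
send_rows(travel=[[1, -0.8, 0], [1, -0.8, 0], [1, -0.8, 0], [1, -0.8, 0], [1, -0.8, 0], [1, -0.8, 0], [1, -0.8, 0], [0.9, -0.8, 0], [0, 0, 0], [0, 0, 0], [0, 0, 0], [0, 0, 0]], turn=[0, 0, 0, 0, 0, 0, 0, 0, -1, -1, -1, -1], jaw=0.1)

```text
t: 18.95
tcp_pos: [0.3685, 0.1796, 0.1661]
eef_rot: [1.602, 2.702, -0.0]
force: [-0.9, 0.0, 1.0]
finger_gap: 0.0469
finger_force: 0.0
```

Request:
send_rows(travel=[[0, 0, 0], [0, 0, 0], [0, 0, 0], [0, 0, 0], [0, 0, 0], [0, 0, 0], [0, 0, 0], [0, 0, 0], [0, 0, 0], [0, 0, 0]], turn=[-1, -1, -1, -1, -1, -1, -1, -0.7, 0, 0])

```text
t: 20.2
tcp_pos: [0.3686, 0.1795, 0.1662]
eef_rot: [-0.002, -3.142, 0.0]
force: [-0.5, 0.1, 0.4]
finger_gap: 0.0469
finger_force: 0.0
```

```bash
cat > reg.py <<'E'
from h import *
np.set_printoptions(precision=4,suppress=True)
a=cv2.imread("pics/top0.png",0).astype(np.float32); b=cv2.cvtColor(imaging.camera("top"),cv2.COLOR_RGB2GRAY); cv2.imwrite("pics/topn.png",b); b=b.astype(np.float32)
def reg(nm,C,yaw,z,hs,guess=None):
    P=np.array([*C,z]); u=px("top",P); x0,y0=(u-hs).astype(int); t=a[y0:y0+2*hs,x0:x0+2*hs]
    W=np.eye(2,3,dtype=np.float32); W[:,2]=(x0,y0)
    if guess is not None: W[:,2]+=px("top",[*guess,z])-u
    cc,W=cv2.findTransformECC(t,b,W,cv2.MOTION_EUCLIDEAN,(3,300,1e-6),None,3)
    v=W@np.array([u[0]-x0,u[1]-y0,1]); q=pt("top",*v,z)
    print(nm,"cc",round(cc,3),"centre",q[:2],"shift mm",(q-P)[:2]*1e3,"yaw",round(yaw-np.degrees(np.arctan2(W[1,0],W[0,0])),1))
if __name__=="__main__":
    for n in (("L",(.5015,.1812),11,.09,29),("R",(.5104,-.1182),-3.6,.09,29),("spool",(.3752,.0138),0,.04,14),("mug",(.4927,-.3693),0,.1,22),("tape",(.4798,.3842),0,.048,22)):
        try: reg(*n)
        except cv2.error as e: print(n[0],"occluded")
E
python3 reg.py; python3 -c "
from plant import manip; s=manip.state(); print(s['tcp_pos'],s['joint_positions'],s['finger_gap'])"
```

```text
L cc 0.982 centre [0.5018 0.179 ] shift mm [ 0.316  -2.2347] yaw 10.6
R cc 0.996 centre [ 0.5104 -0.1216] shift mm [-0.0325 -3.3608] yaw -3.6
spool cc 1.0 centre [0.3752 0.0138] shift mm [-0.0095  0.0241] yaw -0.1
mug cc 1.0 centre [ 0.4927 -0.3694] shift mm [ 0.0177 -0.0822] yaw 0.1
tape cc 1.0 centre [0.4798 0.3842] shift mm [-0.0477 -0.0157] yaw 0.2
[0.36864923 0.17950379 0.16620946] [ 3.46917504e-01 -3.65040246e-02  2.17150355e+00 -1.15797763e-04
  1.00667707e+00 -1.22294119e+00] 0.046926801000621
```

Registration puts the left crate at (0.502, 0.179) with yaw 10.6°. The right crate has shifted only 3 mm, and the loose items have not moved. Now I'll go down in front of the left crate and push.

Request:
send_rows(travel=[[0, 0, 0.9], [0, 0, 0.9], [0, 0, 0.9], [0, 0, 0.9], [0, 0, 0.9], [0, 0, 0.95], [0, 0, 0], [-0.5, 0, 0], [-0.5, 0, 0], [-0.4, 0, 0], [-0.4, 0, 0], [-0.4, 0, 0]], turn=[0, 0, 0, 0, 0, 0.05, 0, 0, 0, 0, 0, 0])

```text
t: 21.75
tcp_pos: [0.4227, 0.1787, 0.0296]
eef_rot: [-0.011, -3.138, 0.001]
force: [-3.5, 2.0, 0.8]
finger_gap: 0.0469
finger_force: 0.0
```

Request:
send_rows(travel=[[-0.35, 0, 0], [-0.35, 0, 0], [-0.35, 0, 0], [-0.35, 0, 0], [-0.35, 0, 0], [-0.35, 0, 0], [-0.35, 0, 0], [-0.35, 0, 0], [-0.35, 0, 0], [-0.35, 0, 0], [0, 0, 0], [0, 0, 0]], turn=[0, 0, 0, 0, 0, 0, 0, 0, 0, 0, 0, 0])

```text
t: 23.25
tcp_pos: [0.5128, 0.1787, 0.0306]
eef_rot: [0.011, 3.138, 0.001]
force: [-0.1, -0.1, 0.6]
finger_gap: 0.0468
finger_force: 0.0
```

Run:
```python
from reg import *
s=manip.state(); print(s["tcp_pos"],s["force"])
try: reg("L",(.5015,.1812),11,.09,29,(s["tcp_pos"][0]+.081,.18))
except cv2.error: print("occl")
```

```text
[0.5125 0.1787 0.0305] [-0.2903  0.1784  0.0951]
L cc 0.454 centre [0.5888 0.1679] shift mm [ 87.3035 -13.3138] yaw -5.5
```

Request:
send_rows(travel=[[-0.2, 0, 0], [-0.2, 0, 0], [-0.1, 0, 0], [0, 0, 0]], turn=[0, 0, 0, 0])

```text
t: 23.8
tcp_pos: [0.5241, 0.1784, 0.0298]
eef_rot: [0.011, 3.141, 0.0]
force: [-1.7, -0.4, -0.1]
finger_gap: 0.0474
finger_force: 0.0
```

Request:
send_rows(travel=[[-0.1, 0, 0], [-0.1, 0, 0], [0, 0, 0]], turn=[0, 0, 0])

```text
t: 24.18
tcp_pos: [0.5293, 0.1784, 0.0301]
eef_rot: [0.011, 3.141, 0.0]
force: [-2.5, -0.1, -0.9]
finger_gap: 0.0471
finger_force: 0.0
```

Request:
send_rows(travel=[[-0.1, 0, 0], [0, 0, 0]], turn=[0, 0])

```text
t: 24.42
tcp_pos: [0.5317, 0.1784, 0.0301]
eef_rot: [0.011, 3.141, 0.0]
force: [-2.2, -0.7, -1.2]
finger_gap: 0.0467
finger_force: 0.0
```

Request:
send_rows(travel=[[-0.1, 0, 0], [0, 0, 0]], turn=[0, 0])

```text
t: 24.68
tcp_pos: [0.532, 0.1783, 0.0297]
eef_rot: [-0.011, -3.138, 0.001]
force: [-6.8, 0.0, 3.1]
finger_gap: 0.0471
finger_force: 0.0
```

Request:
send_rows(travel=[[-0.1, 0, 0], [0, 0, 0], [0, 0, 0]], turn=[0, 0, 0])

```text
t: 25.05
tcp_pos: [0.5319, 0.1781, 0.0291]
eef_rot: [-0.012, -3.132, 0.002]
force: [-11.1, -0.0, 4.0]
finger_gap: 0.0467
finger_force: 0.0
```

Request:
send_rows(travel=[[0.3, 0, 0], [0.5, 0, 0], [1, 0, 0], [1, 0, 0], [1, 0, -0.5], [1, 0, -1], [0.5, 0, -1], [0, 0, -1], [0, 0, -1], [0, 0, 0]], turn=[0, 0, 0, 0, 0, 0, 0, 0, 0, 0])

```text
t: 26.3
tcp_pos: [0.4062, 0.18, 0.145]
eef_rot: [0.01, 3.134, 0.003]
force: [-0.0, -0.6, 0.2]
finger_gap: 0.0469
finger_force: 0.0
```

Run:
```python
from reg import *
reg("L",(.5015,.1812),11,.09,29,(.6125,.175))
for n in (("R",(.5104,-.1182),-3.6,.09,29),("spool",(.3752,.0138),0,.04,14),("mug",(.4927,-.3693),0,.1,22),("tape",(.4798,.3842),0,.048,22)): reg(*n)
```

```text
L cc 0.785 centre [0.6095 0.1684] shift mm [108.0095 -12.8349] yaw 0.4
R cc 0.996 centre [ 0.5103 -0.1215] shift mm [-0.0859 -3.3208] yaw -3.6
spool cc 1.0 centre [0.3752 0.0138] shift mm [-0.037   0.0285] yaw -0.1
mug cc 1.0 centre [ 0.4927 -0.3694] shift mm [ 0.0257 -0.0581] yaw 0.1
tape cc 0.725 centre [0.4809 0.3845] shift mm [1.0531 0.3272] yaw 27.4
```

Request:
send_rows(travel=[[0, -1, -1], [0, -1, -1], [0, -1, -1], [0, -1, 0], [0, -1, 0], [0, -1, 0], [0, -1, 0], [0, 0, 0]], turn=[0, 0, 0, 0, 0, 0, 0, 0])

```text
t: 27.35
tcp_pos: [0.4018, 0.0033, 0.2162]
eef_rot: [-0.015, -3.14, -0.0]
force: [-0.2, 0.7, -0.7]
finger_gap: 0.0471
finger_force: 0.0
```

Run:
```python
from reg import *
reg("L",(.5015,.1812),11,.09,29,(.6125,.175))
reg("tape",(.4798,.3842),0,.048,22)
im=imaging.camera("top"); hsv=cv2.cvtColor(im,cv2.COLOR_RGB2HSV)
big=cv2.resize(hsv[:,:,1],None,fx=4,fy=4,interpolation=cv2.INTER_CUBIC).astype(float)
# edge fits along columns / rows by the steepest saturation gradient
def edge(c0,c1,r0,r1,z,sgn):
    pts=[]
    for c in np.arange(c0,c1,.5):
        col=cv2.GaussianBlur(big[int(r0*4):int(r1*4),int(c*4)].reshape(-1,1),(1,9),0).ravel()
        r=(np.argmax(sgn*np.diff(col))+1)/4+r0; pts.append(pt("top",c,r-.4,z)[:2])
    p=np.array(pts); k=np.polyfit(p[:,1],p[:,0],1); res=p[:,0]-np.polyval(k,p[:,1]); m=abs(res)<2*np.median(abs(res))+1e-4
    return np.polyfit(p[m,1],p[m,0],1),res[m].std()
n=px("top",[.5425,.176,.09]); print("near rim px",n)
k,e=edge(n[0]-14,n[0]+14,n[1]-8,n[1]+8,.09,-1); print("near rim x at y=.176",np.polyval(k,.176),"deg",np.degrees(k[0]),e)
s=px("top",[.6815,0,.009]); k,e=edge(s[0]-25,s[0]+45,s[1]-6,s[1]+6,.009,-1); print("strip x at .176",np.polyval(k,.176),"deg",np.degrees(k[0]),e)
```

```text
L cc 0.786 centre [0.6095 0.1683] shift mm [108.0288 -12.8516] yaw 0.4
tape cc 1.0 centre [0.4798 0.3842] shift mm [-0.0207 -0.0198] yaw 0.1
near rim px [260.9019 198.966 ]
near rim x at y=.176 0.5363118379904731 deg 1.4683976491860529 0.0007754601644196025
strip x at .176 0.6837489268469249 deg 0.516151161704295 0.0004319995640324463
```

The push built up to 11 N against the strip. The finger face at x = 0.543 plus the 140 mm crate length gives a far side at 0.683, and the strip edge measures 0.6837. The crate is nearly parallel to the strip, and the loose items have not moved. Handing in.

```bash
python3 -c "
from plant import manip; print(manip.close_job())"
```

```text
the job is handed in; nothing more can be done
None
```

The job is handed in: both crates were tipped past 60° and are upright again, and the left crate, which carries the stamp, is pushed flush against the strip; to see its stamp I let it fall onto its right side and pushed it back up, and the right crate ended about 3 mm from where it was.

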